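# Prise the red retaining ring out of a filter block

### The job

Take the pick with the yellow handle from the black tool mat, put its tip into the notch under the lug of the red retaining ring, and lift that end out of the groove until the ring stands up at about 30 degrees or more. Then lay the pick back down on the mat and let go. Leave the blue ring seated and keep the fingers off both rings.

Things in the scene. Friction and masses are not known exactly. Their poses are not given: they have to be found in the camera images.
- pick_grip (a point): Pick lying on the mat: square yellow handle 100 mm long, 20 x 20 mm, then a 12 mm collar and a straight steel shank, 6 mm diameter, all on one level axis; 70 g. This point: the handle's centre, 10 mm above the mat's top; grip it here across its 20 mm. x runs along the pick to its tip, 130 mm away; z up. A red screwdriver and a steel spanner lie beside it, 85 mm apart.
- red_end (a point): The ring to lift: red, split, 74 mm outside, 4 mm thick, level in the top of a square aluminium block. Its lug, 18 mm wide, juts out over a notch in the block's front. This point: middle of the lug's outer edge, underside, 62 mm above the bench. x: level, from the lug inwards (the pick's way in, 28 mm to the notch's back wall); z up. Hinged 87 mm along x, it swings up and stays where left.
- blue_end (a point): The ring to leave alone: blue, same point and axes. Both blocks: fixed, 92 x 92 mm, 70 mm tall, one ring each. Notch: 52 mm wide, centred on the lug, 20 mm deep, open in front and above, floor 22 mm below the ring's underside; the lug juts 8 mm past the block's front. A ring swings up to 69 degrees and yields to about half a newton at the lug.
- mat: Black rubber tool mat fixed on the bench, 260 mm (its x) by 270 mm (its y), 4 mm thick; origin at the centre of its underside, z up. The pick's handle centre must finally lie over it; the place where the pick lay at the start is free for it.

How it is judged:
By the outcome, as a careful person would: the job done as asked, in the order asked, and still so for the second after the job is handed in, with the robot touching nothing.
It also fails if it takes over 42 s, if anything falls off the work surface, if the arm or the gripper's body presses on something with over 40 N, if the wrist force passes 120 N, or if a joint passes its speed limit or range.

### The arm

A 7-joint arm with a two-finger parallel gripper is mounted at the origin on the work surface. World frame = base frame: x ahead of the robot, y to its left, z up, the work surface at z = 0. Lengths are in mm, angles in rad, forces in N, time in s.
With the tool pointing down it reaches from about 425 to 975 mm from the base axis. Payload 16.7 kg.
Tool frame: the origin (TCP) lies at the very end of the fingers, on their centre line; the grasp point (between the pads) lies 19 mm behind it; z points along the fingers, y is the line along which they close (so a half turn about z gives the same grasp; the last joint's range is limited). The gripper opens to 85 mm and grips with 20 to 120 N. Pads are 22 mm wide; open, the fingers measure 114 mm over their backs; the gripper's body (76 mm by 85 mm) begins 54 mm behind the grasp point. The pads swing forward as they close: fully open they stand 13 mm farther back than shut.
Start: joints at [-1.367, 0.426, 0.074, 1.606, -0.034, 1.111, -0.067], TCP at [233.867, 633.153, 231.302] pointing down, gripper open.
Joint ranges: [-2.85, 2.85], [-0.5, 2.14], [-1.23, 1.37], [0.21, 2.46], [-1.02, 4.16], [0.16, 2.05], [-2.73, 2.73]. Speed limits (rad/s): [1.89, 1.89, 2.39, 2.39, 3.01, 3.01, 3.01].

### API

Orientations are given as a unit quaternion [x, y, z, w].
In Python, from cell import arm gives the robot as it stands. The module is installed in compiled form; this text tells all that it offers.
- The arm moves only by the tool drive_tool, never from a script. Its argument "targets" is a list of rows, each a list of 7 numbers: the shift along the tool's x, y, z in m, then the turn, a rotation vector about the tool's x, y, z in degrees, then the closure, from 0 (fully open) to 1 (shut). In form: [[dx, dy, dz, rx, ry, rz, gripper], ...]. A call has 1 to 10 rows; each row shifts and turns the commanded pose from where the row before left it, along the tool's axes as they then stand; what a row does not reach is not made up. A row lasts 1/12 s, in which the tool goes at most 41.7 mm and 7.16 degrees, less where a joint would pass 70% of its speed; a pose out of reach is approached as far as the arm can. A call is refused whole if a number of a shift passes 0.0417 or a number of a turn 7.16, either way. A call with a gripper value outside its range is refused whole. The fingers move at their own pace and stop on an object; "force" is the grip in N (left out, the last holds). Time passes only in rows, so rows that do not move let the fingers close. It gives the time, the measured TCP pose, the force, the opening and the grip force at its end, in the units of the state.
- arm.read_state(): the state, without advancing time (a new reading comes with each control period).
- arm.snapshot(name): name is "scene" or "side" or "wrist"; returns a dict with "pixels" (400x640x3 uint8, red, green, blue), "fx", "fy", "cx", "cy" (pixels), "distortion" ([k1, k2, p1, p2, k3] as OpenCV has them; the pictures are not rectified), "rvec" (rotation vector, rad) and "tvec" (3), from world to camera coordinates, as OpenCV has them. Camera axes: x right, y down, z forward; pixel columns grow to the right and rows downward; lengths in mm; the calibration is good to about 2 mm. A picture is of the moment at which its call begins. There is no depth.
- arm.finish_job(): hands the job in; it is judged then, once.
Trained networks look in a picture, given as the dict that the camera call returned (one of the last four; its "shot" number tells which), for a name from the list of things; names that differ only in an ending like _2 or _b are one class to them, and where a whole thing is asked for, a point or a joint stands for the part that bears it (a point fixed in the world has none). Each returns a list of dicts, best first, with "score" (0 to 1); they miss things now and then, are a little off and sometimes report something else, mostly with a low value. They report only what shows in the picture. A call takes as long as a camera call.
- arm.boxes_of(picture, query): "point" ([x, y, z] in mm, in the coordinates of the camera as it stood for that picture, good to about 4 mm: the middle of the surface that is visible of it).
- arm.masks_of(picture, query): "pixels" (400x640 bool, what is visible of it).
- arm.landmark_of(picture, query): "point" ([x, y, z] in mm, in the coordinates of the camera as it stood for that picture, good to about 4 mm: a listed point, or the origin of a listed thing).
The state is a dict: "t": time; "joint_positions": joint angles; "joint_velocities": joint speeds; "effort": joint torques, N m; "eef_pos": TCP position; "ee_rot": TCP orientation; "wrist_force": force on the tool from outside, world axes, zero at the start; "torque": the same for the moment, N m; "finger_gap": finger opening in mm; "grasp_force": force on a finger pad.
Only numpy, scipy, OpenCV 4.12 (cv2) and the standard library are available. Lean on these libraries where they do the work, as an engineer would, in place of code of your own. Each camera call takes 0.05 s, during which the arm holds its last target. There are 200 camera calls.

## Working session

There is one attempt and no reset: what is moved stays moved. The work goes in short steps, Python scripts to look and compute and a tool call to move; the robot and the scene stay as the last step left them, time stands still between calls to the robot, and variables do not carry over. Pictures are saved under pics/ and viewed, at most 10 in all, crops included, and the job is handed in when it is done.

Besides the shell and the picture viewer there is one more tool, called after "Emit:" in YAML: its name, and indented under it one key for each argument. drive_tool: Moves the arm, as the interface text tells. Its arguments: {"type":"object","properties":{"targets":{"type":"array","items":{"type":"array","items":{"type":"number"}}},"force":{"type":"number"}},"required":["targets"]}

```bash
mkdir -p pics; cat > h.py <<'E'
from cell import arm
import numpy as np, cv2
from scipy.spatial.transform import Rotation as R
def w(p,pt):
    return R.from_rotvec(np.ravel(p["rvec"])).inv().apply(np.ravel(pt)-np.ravel(p["tvec"]))
def save(p,n): cv2.imwrite(f"pics/{n}.png",p["pixels"][:,:,::-1])
def pix(p,pts):
    return cv2.projectPoints(np.float64(pts).reshape(-1,3),np.float64(p["rvec"]),np.float64(p["tvec"]),np.array([[p["fx"],0,p["cx"]],[0,p["fy"],p["cy"]],[0,0,1.]]),np.float64(p["distortion"]))[0][:,0]
def ray(p,uv,z):
    # world point at height z on pixel uv
    K=np.array([[p["fx"],0,p["cx"]],[0,p["fy"],p["cy"]],[0,0,1.]])
    n=cv2.undistortPoints(np.float64(uv).reshape(-1,1,2),K,np.float64(p["distortion"]))[:,0]
    Rm=R.from_rotvec(np.ravel(p["rvec"])).inv(); c=Rm.apply(-np.ravel(p["tvec"]))
    d=Rm.apply(np.c_[n,np.ones(len(n))]); return c+d*((z-c[2])/d[:,2])[:,None]
def st():
    s=arm.read_state(); print({k:np.round(s[k],3).tolist() for k in ("t","eef_pos","ee_rot","wrist_force","finger_gap","grasp_force")}); return s
E
python3 - <<'E'
from h import *
np.set_printoptions(precision=1,suppress=True)
st()
for c in ("scene","side","wrist"):
    p=arm.snapshot(c); save(p,c+"0")
    for q in ("pick_grip","red_end","blue_end","mat"):
        for r in arm.landmark_of(p,q)[:2]: print(c,q,r["score"],w(p,r["point"]),{k:v for k,v in r.items() if k not in("point","score")})
E
```

```text
{'t': 0.0, 'eef_pos': [233.755, 632.799, 230.61], 'ee_rot': [0.176, 0.984, -0.001, -0.0], 'wrist_force': [-0.066, -0.713, -0.253], 'finger_gap': 85.13, 'grasp_force': 0.0}
scene pick_grip 0.81 [ 455.8 -183.7   16.5] {}
scene red_end 0.54 [483.5 150.9  57.7] {}
scene blue_end 0.67 [ 452.2 -183.9   15.6] {}
scene blue_end 0.57 [640.3 152.7  64.2] {}
scene mat 0.74 [ 542.4 -195.8   -0.9] {}
side pick_grip 0.73 [ 453.8 -186.2   13.5] {}
side red_end 0.64 [478.8 149.3  61.8] {}
side blue_end 0.54 [638.9 149.9  61.8] {}
side mat 0.64 [ 538.3 -199.8   -3.9] {}
```

View pics/scene0.png

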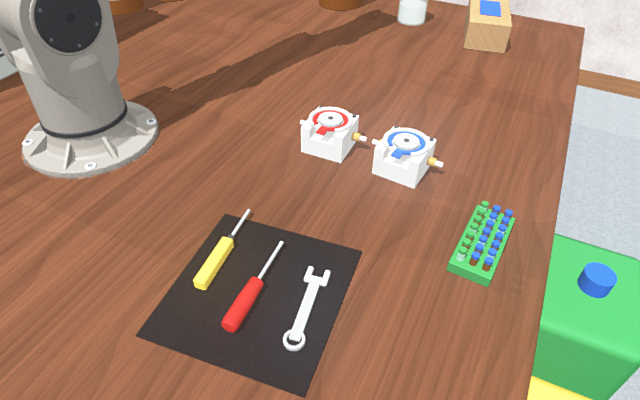

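View pics/side0.png

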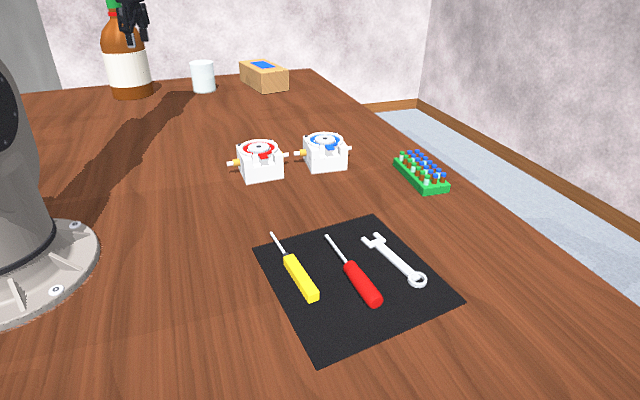

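The yellow pick lies at scene (213,263), with its tip at (249,211). The red lug is at (322,131) and blue's is at (402,153). Both lugs face the mat.

```bash
python3 - <<'E'
from h import *
np.set_printoptions(precision=1,suppress=True)
for c in ("scene","side"):
    p=arm.snapshot(c); 
    for q in ("pick_grip","red_end"):
        m=arm.masks_of(p,q)
        for r in m[:1]:
            ys,xs=np.nonzero(r["pixels"]); P=ray(p,np.c_[xs,ys],14 if q=="pick_grip" else 66)[:,:2]
            k=P-P.mean(0); v=np.linalg.svd(k,full_matrices=False)[2][0]; t=k@v
            print(c,q,r["score"],len(xs),P.mean(0),v,t.min(),t.max(),P[t.argmin()],P[t.argmax()])
p=arm.snapshot("scene"); print(ray(p,[[249,211]],14), ray(p,[[322,131],[330,118]],66))
p=arm.snapshot("side"); print(ray(p,[[272,234]],14), ray(p,[[264,155],[259,147]],66))
s=st(); print(R.from_quat(s["ee_rot"]).as_matrix())
E
```

```text
scene pick_grip 0.98 1104 [ 453.6 -172.9] [ 0.1 -1. ] -119.10113477952467 67.22787603792598 [437.9 -54.9] [ 468.9 -238.7]
scene red_end 0.57 269 [479.3 193.7] [ 0.1 -1. ] -47.56047359832248 44.629092593000145 [485.1 242.3] [483.  149.2]
side pick_grip 0.6 902 [ 455.2 -179.4] [ 0.1 -1. ] -123.52699129536305 64.32390883687242 [440.8 -56.7] [ 457.8 -243.8]
side red_end 0.69 123 [483.1 187.8] [ 0.5 -0.9] -50.63286276461273 33.657045257346475 [453.1 229.2] [483.4 149.9]
[[442.3 -58.5  14. ]] [[482.  160.5  66. ]
 [476.1 211.4  66. ]]
[[441.1 -63.2  14. ]] [[481.4 161.5  66. ]
 [480.1 208.   66. ]]
{'t': 1.15, 'eef_pos': [233.88, 633.145, 231.297], 'ee_rot': [0.176, 0.984, -0.0, -0.0], 'wrist_force': [-0.068, 0.676, -0.445], 'finger_gap': 85.248, 'grasp_force': 0.0}
[[-0.9  0.3 -0. ]
 [ 0.3  0.9 -0. ]
 [ 0.  -0.  -1. ]]
```

Emit:
drive_tool:
  targets:
    - [-0.0277, -0.0277, 0, 0, 0, 0, 0]
    - [-0.0277, -0.0277, 0, 0, 0, 0, 0]
    - [-0.0277, -0.0277, 0, 0, 0, 0, 0]
    - [-0.0277, -0.0277, 0, 0, 0, 0, 0]
    - [-0.0277, -0.0277, 0, 0, 0, 0, 0]
    - [-0.0277, -0.0277, 0, 0, 0, 0, 0]
    - [-0.0277, -0.0277, 0, 0, 0, 0, 0]
    - [-0.0277, -0.0277, 0, 0, 0, 0, 0]
    - [-0.0277, -0.0277, 0, 0, 0, 0, 0]
    - [-0.0277, -0.0277, 0, 0, 0, 0, 0]

```text
t: 1.98
eef_pos: [398.2, 275.5, 231.6]
ee_rot: [0.176, 0.984, 0.0, 0.0]
wrist_force: [1.6, 0.2, 0.7]
finger_gap: 85.6
grasp_force: 0.0
```

Emit:
drive_tool:
  targets:
    - [-0.0277, -0.0277, 0, 0, 0, 0, 0]
    - [-0.0277, -0.0277, 0, 0, 0, 0, 0]
    - [-0.0277, -0.0277, 0, 0, 0, 0, 0]
    - [-0.0277, -0.0277, 0, 0, 0, 0, 0]
    - [-0.0277, -0.0277, 0, 0, 0, 0, 0]
    - [0, 0, 0, 0, 0, 7.1, 0]
    - [0, 0, 0, 0, 0, 7.1, 0]
    - [0, 0, 0, 0, 0, 7.1, 0]
    - [0, 0, 0, 0, 0, 7.1, 0]
    - [0, 0, 0, 0, 0, 7.1, 0]

```text
t: 2.82
eef_pos: [479.7, 99.3, 231.4]
ee_rot: [0.471, 0.882, 0.0, 0.0]
wrist_force: [-0.0, 0.2, 0.8]
finger_gap: 85.2
grasp_force: 0.0
```

```bash
python3 - <<'E'
from h import *
np.set_printoptions(precision=3,suppress=True)
s=st(); M=R.from_quat(s["ee_rot"]).as_matrix(); print(M, s["joint_positions"])
print(M.T@(np.array([456,-184,120])-s["eef_pos"]))
p=arm.snapshot("wrist"); save(p,"w1")
for r in arm.landmark_of(p,"red_end")[:2]: print(r["score"],w(p,r["point"]))
E
```

```text
{'t': 2.817, 'eef_pos': [479.692, 99.304, 231.418], 'ee_rot': [0.471, 0.882, 0.0, 0.0], 'wrist_force': [-0.017, 0.237, 0.777], 'finger_gap': 85.248, 'grasp_force': 0.0}
[[-0.557  0.83   0.   ]
 [ 0.83   0.557  0.   ]
 [ 0.     0.    -1.   ]] [-0.763  0.12   0.469  2.033 -0.064  1.003  0.328]
[-222.062 -177.54   111.376]
0.73 [480.411 151.427  64.284]
```

View pics/w1.png

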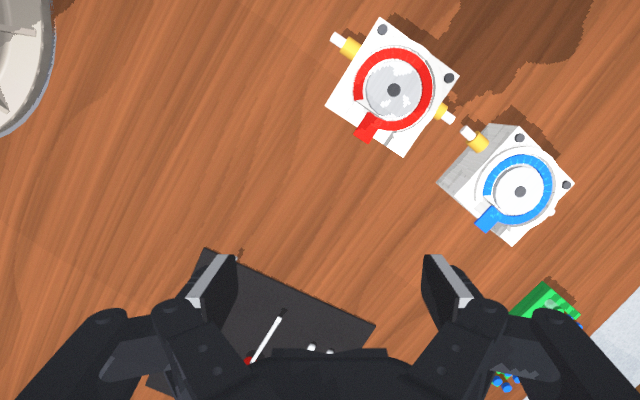

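Wrist view: the red block's corners are at (380,16), (460,75), (403,158) and (325,104). The lug is at (367,128), centred on the block's front edge.

```bash
python3 - <<'E'
from h import *
np.set_printoptions(precision=3,suppress=True)
p=arm.snapshot("wrist")
C=ray(p,[[380,16],[460,75],[403,158],[325,104]],70)[:,:2]; print(C)
for a,b in((2,1),(3,0)): d=C[b]-C[a]; print(np.degrees(np.arctan2(d[1],d[0])),np.linalg.norm(d))
for a,b in((0,1),(3,2)): d=C[b]-C[a]; print(90+np.degrees(np.arctan2(d[1],d[0])),np.linalg.norm(d))
print(C.mean(0), ray(p,[[393,90]],70),ray(p,[[360,138],[379,113]],66))
hs=p["pixels"]; h=cv2.cvtColor(hs,cv2.COLOR_RGB2HSV); m=((h[...,0]<6)|(h[...,0]>174))&(h[...,1]>190)&(h[...,2]>150)
m[200:]=0; ys,xs=np.nonzero(m); P=ray(p,np.c_[xs,ys],66)[:,:2]; print(len(P),P.min(0),P.max(0)); L=P[P[:,1]<166]; print(L.min(0),L.max(0),L.mean(0))
E
```

```text
[[430.877 249.423]
 [520.308 251.693]
 [523.413 161.148]
 [432.782 160.443]]
91.96344734384009 90.59900694102852
91.22670799693314 89.00122101794905
91.45397995527016 89.46056600713914
90.4456740288325 90.63322055756866
[476.845 205.677] [[477.473 205.905  70.   ]] [[478.251 153.144  66.   ]
 [479.539 182.335  66.   ]]
2143 [441.937 152.06 ] [513.757 242.309]
[469.881 152.06 ] [487.924 165.92 ] [478.768 158.918]
```

Emit:
drive_tool:
  targets:
    - [-0.0222, -0.0178, 0.0111, 0, 0, 0, 0]
    - [-0.0222, -0.0178, 0.0111, 0, 0, 0, 0]
    - [-0.0222, -0.0178, 0.0111, 0, 0, 0, 0]
    - [-0.0222, -0.0178, 0.0111, 0, 0, 0, 0]
    - [-0.0222, -0.0178, 0.0111, 0, 0, 0, 0]
    - [-0.0222, -0.0178, 0.0111, 0, 0, 0, 0]
    - [-0.0222, -0.0178, 0.0111, 0, 0, 0, 0]
    - [-0.0222, -0.0178, 0.0111, 0, 0, 0, 0]
    - [-0.0222, -0.0178, 0.0111, 0, 0, 0, 0]
    - [-0.0222, -0.0178, 0.0111, 0, 0, 0, 0]

```text
t: 3.8
eef_pos: [457.2, -185.5, 119.9]
ee_rot: [0.465, 0.885, 0.0, 0.0]
wrist_force: [1.1, 0.1, -0.3]
finger_gap: 85.8
grasp_force: 0.0
```

Emit:
drive_tool:
  targets:
    - [0, 0, 0, 0, 0, 7, 0]
    - [0, 0, 0, 0, 0, 7, 0]
    - [0, 0, 0, 0, 0, 7, 0]
    - [0, 0, 0, 0, 0, 7, 0]
    - [0, 0, 0, 0, 0, 0, 0]

```text
t: 4.22
eef_pos: [457.4, -184.3, 120.2]
ee_rot: [0.668, 0.744, -0.0, -0.0]
wrist_force: [0.4, 0.5, 0.0]
finger_gap: 85.9
grasp_force: 0.0
```

```bash
python3 - <<'E'
from h import *
np.set_printoptions(precision=3,suppress=True)
s=st(); M=R.from_quat(s["ee_rot"]).as_matrix(); print(M)
p=arm.snapshot("wrist"); save(p,"w2")
for r in arm.landmark_of(p,"pick_grip")[:2]: print(r["score"],w(p,r["point"]))
h=cv2.cvtColor(p["pixels"],cv2.COLOR_RGB2HSV); m=(abs(h[...,0].astype(int)-28)<6)&(h[...,1]>180)&(h[...,2]>90)
ys,xs=np.nonzero(m); P=ray(p,np.c_[xs,ys],24)[:,:2]; k=P-P.mean(0); v=np.linalg.svd(k,full_matrices=False)[2]; 
print(len(P),P.mean(0),v, (k@v.T).min(0),(k@v.T).max(0))
E
```

```text
{'t': 4.217, 'eef_pos': [457.358, -184.257, 120.204], 'ee_rot': [0.668, 0.744, -0.0, -0.0], 'wrist_force': [0.376, 0.483, 0.018], 'finger_gap': 85.915, 'grasp_force': 0.0}
[[-0.107  0.994 -0.   ]
 [ 0.994  0.107 -0.   ]
 [-0.    -0.    -1.   ]]
0.9 [ 453.176 -188.521   15.315]
3027 [ 455.366 -181.884] [[ 0.124 -0.992]
 [-0.992 -0.124]] [-47.739  -9.996] [52.222 10.09 ]
```

View pics/w2.png

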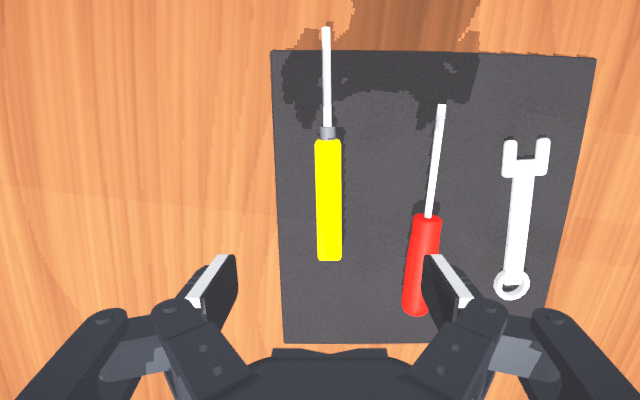

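Wrist view: the yellow handle is centred at (328,200), with its shank up to (326,28). The screwdriver is clear of the partly closed fingers.

Emit:
drive_tool:
  targets:
    - [0, -0.0018, 0, 0, 0, -1, 0.45]
    - [0, 0, 0, 0, 0, 0, 0.45]
    - [0, 0, 0.025, 0, 0, 0, 0.45]
    - [0, 0, 0.03, 0, 0, 0, 0.45]
    - [0, 0, 0.035, 0, 0, 0, 0.45]
    - [0, 0, 0.0235, 0, 0, 0, 0.45]
    - [0, 0, 0, 0, 0, 0, 0.45]
  force: 80

```text
t: 4.9
eef_pos: [453.6, -184.1, 3.6]
ee_rot: [0.66, 0.751, -0.001, -0.002]
wrist_force: [-1.7, -0.2, -0.5]
finger_gap: 46.9
grasp_force: 0.0
```

Emit:
drive_tool:
  targets:
    - [0, 0, 0, 0, 0, 0, 1]
    - [0, 0, 0, 0, 0, 0, 1]
    - [0, 0, 0, 0, 0, 0, 1]
    - [0, 0, 0, 0, 0, 0, 1]
    - [0, 0, 0, 0, 0, 0, 1]
    - [0, 0, 0, 0, 0, 0, 1]

```text
t: 5.4
eef_pos: [456.4, -184.6, 8.5]
ee_rot: [0.661, 0.75, 0.001, 0.001]
wrist_force: [-2.5, -0.7, 11.7]
finger_gap: 18.1
grasp_force: 79.8
```

Emit:
drive_tool:
  targets:
    - [0, 0, -0.02, 0, 0, 0, 1]
    - [0, 0, -0.035, 0, 0, 0, 1]
    - [0, 0, 0, 0, 0, 5.8, 1]
    - [0, 0, 0, 0, 0, 0, 1]
    - [0, 0, 0, 0, 0, 0, 1]

```text
t: 5.82
eef_pos: [456.0, -183.9, 62.5]
ee_rot: [0.697, 0.717, 0.001, 0.0]
wrist_force: [0.1, 0.2, -1.6]
finger_gap: 17.8
grasp_force: 78.5
```

```bash
python3 - <<'E'
from h import *
np.set_printoptions(precision=3,suppress=True)
s=st(); M=R.from_quat(s["ee_rot"]).as_matrix(); print(M)
p=arm.snapshot("wrist"); save(p,"w3")
for r in arm.landmark_of(p,"pick_grip")[:1]: print(r["score"],w(p,r["point"]))
p=arm.snapshot("side"); save(p,"s3")
for r in arm.landmark_of(p,"pick_grip")[:1]: print(r["score"],w(p,r["point"]))
a=cv2.imread("pics/w3.png")[:,80:560]; b=cv2.resize(cv2.imread("pics/s3.png")[170:330,200:420],None,fx=1.25,fy=1.25)
b=cv2.copyMakeBorder(b,0,200,0,0,cv2.BORDER_CONSTANT); cv2.imwrite("pics/c3.png",np.hstack([a,b]))
E
```

```text
{'t': 5.817, 'eef_pos': [456.016, -183.88, 62.472], 'ee_rot': [0.697, 0.717, 0.001, 0.0], 'wrist_force': [0.075, 0.201, -1.605], 'finger_gap': 17.839, 'grasp_force': 78.493}
[[-0.029  1.     0.001]
 [ 1.     0.029  0.   ]
 [ 0.     0.001 -1.   ]]
0.72 [ 453.63  -186.95    69.728]
0.78 [ 454.004 -183.395   65.085]
```

View pics/c3.png

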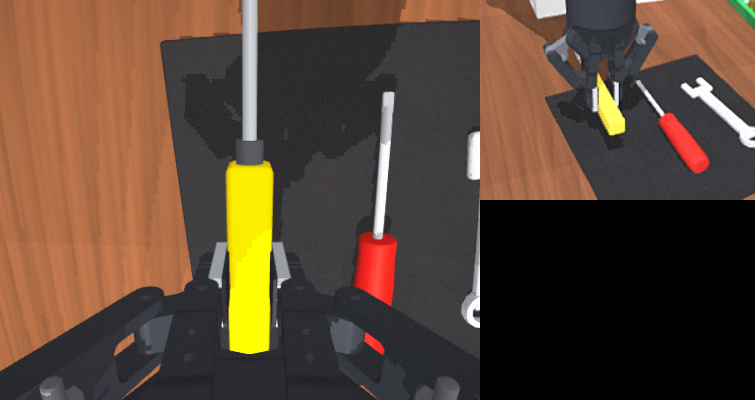

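The pick is held squarely and centred in the fingers, and the shank runs straight ahead. Next I go to the pre-approach pose.

Emit:
drive_tool:
  targets:
    - [0.0328, 0.0064, 0, 0, 0, 0, 1]
    - [0.0328, 0.0064, 0.003, 0, 0, 0, 1]
    - [0.0328, 0.0064, 0.005, 0, 0, 0, 1]
    - [0.0328, 0.0064, 0.006, 0, 0, 0, 1]
    - [0.0328, 0.0064, 0.002, 0, 0, 0, 1]
    - [0, 0, 0, 0, 0, 0, 1]
    - [0, 0, 0, 0, 0, 0, 1]

```text
t: 6.6
eef_pos: [483.3, -18.1, 45.1]
ee_rot: [0.697, 0.717, -0.001, -0.0]
wrist_force: [-0.5, -1.8, -0.7]
finger_gap: 18.4
grasp_force: 78.4
```

```bash
python3 - <<'E'
from h import *
np.set_printoptions(precision=3,suppress=True)
s=st(); M=R.from_quat(s["ee_rot"]).as_matrix(); print(M)
t=np.array(s["eef_pos"]); d=M[:,0]; hc=t+[0,0,5.5]; pts=[hc+130*d,hc+62*d,hc,[479.2,151.5,62],[488,151.5,62],[470,151.5,62]]
ims=[]
for c in("wrist","side","scene"):
    p=arm.snapshot(c); uv=pix(p,pts); print(c,uv)
    for q in("red_end","pick_grip"):
        for r in arm.landmark_of(p,q)[:1]: print(q,r["score"],w(p,r["point"]))
    x0,y0=(uv[0]+uv[3])/2; x0=int(np.clip(x0-60,0,520)); y0=int(np.clip(y0-60,0,280)); print(x0,y0)
    im=p["pixels"][y0:y0+120,x0:x0+120,::-1]; ims.append(cv2.resize(im,(266,266),interpolation=cv2.INTER_CUBIC))
cv2.imwrite("pics/c4.png",np.hstack(ims))
E
```

```text
{'t': 6.6, 'eef_pos': [483.305, -18.092, 45.148], 'ee_rot': [0.697, 0.717, -0.001, -0.0], 'wrist_force': [-0.542, -1.825, -0.677], 'finger_gap': 18.354, 'grasp_force': 78.446}
[[-0.03   1.    -0.001]
 [ 1.     0.03  -0.   ]
 [-0.    -0.001 -1.   ]]
wrist [[ 332.156  -46.641]
 [ 331.828  133.383]
 [ 331.524  264.181]
 [ 335.278 -187.173]
 [ 361.739 -186.085]
 [ 307.594 -187.826]]
pick_grip 0.88 [477.706 -20.308  53.396]
273 0
side [[268.687 170.837]
 [277.504 185.49 ]
 [286.69  200.734]
 [264.134 158.562]
 [267.952 158.007]
 [260.118 159.146]]
pick_grip 0.6 [479.031 -20.816  48.939]
206 104
scene [[309.995 149.739]
 [294.588 169.341]
 [279.068 189.098]
 [318.768 134.588]
 [322.738 135.724]
 [314.642 133.408]]
red_end 0.74 [484.471 152.62   59.147]
254 82
```

View pics/c4.png

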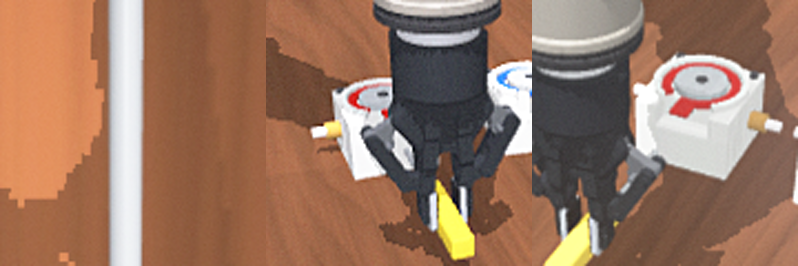

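Neither fixed camera sees the tip. In the wrist view the shank runs about 1 mm from the predicted line. The axis height is about 51 mm, between the notch floor at 40 mm and the lug at 62 mm, so I insert.

Emit:
drive_tool:
  targets:
    - [0.015, 0, 0, 0, 0, 0, 1]
    - [0.015, 0, 0, 0, 0, 0, 1]
    - [0.015, 0, 0, 0, 0, 0, 1]
    - [0.01, 0, 0, 0, 0, 0, 1]
    - [0.002, 0, 0, 0, 0, 0, 1]
    - [0, 0, 0, 0, 0, 0, 1]
    - [0, 0, 0, 0, 0, 0, 1]

```text
t: 7.63
eef_pos: [482.0, 36.7, 45.9]
ee_rot: [0.698, 0.716, -0.0, 0.0]
wrist_force: [-0.1, -1.3, -0.5]
finger_gap: 18.0
grasp_force: 78.4
```

```bash
python3 - <<'E'
from h import *
st()
ims=[]
for c,x0,y0 in(("scene",254,70),("side",206,90)):
    p=arm.snapshot(c)
    ims.append(cv2.resize(p["pixels"][y0:y0+120,x0:x0+120,::-1],(400,400),interpolation=cv2.INTER_CUBIC))
cv2.imwrite("pics/c5.png",np.hstack(ims))
E
```

```text
{'t': 7.633, 'eef_pos': [482.044, 36.665, 45.869], 'ee_rot': [0.698, 0.716, -0.0, 0.0], 'wrist_force': [-0.126, -1.252, -0.531], 'finger_gap': 18.0, 'grasp_force': 78.446}
```

View pics/c5.png

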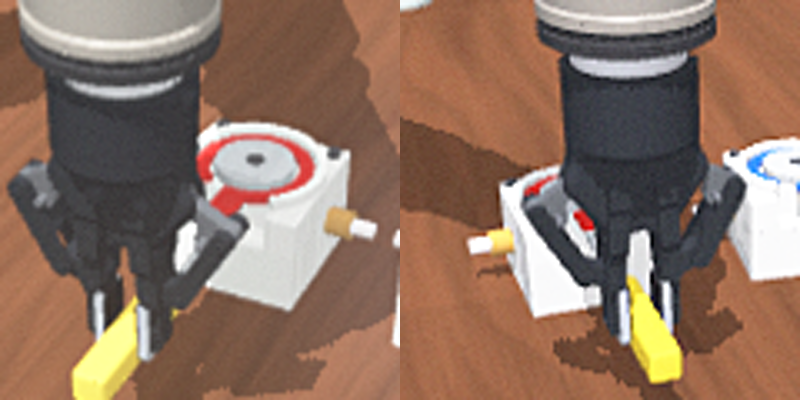

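No contact force on the way in, and the tip is about 15 mm under the lug. I go 3 mm deeper and then lift along the hinge arc.

Emit:
drive_tool:
  targets:
    - [0.003, 0, 0, 0, 0, 0, 1]
    - [0, 0, -0.0076, 0, 0, 0, 1]
    - [0.001, 0, -0.012, 0, 0, 0, 1]
    - [0.0032, 0, -0.0116, 0, 0, 0, 1]
    - [0.005, 0, -0.0109, 0, 0, 0, 1]
    - [0.0069, 0, -0.0099, 0, 0, 0, 1]
    - [0.0041, 0, -0.0044, 0, 0, 0, 1]
    - [0, 0, 0, 0, 0, 0, 1]
    - [0, 0, 0, 0, 0, 0, 1]

```text
t: 8.48
eef_pos: [481.5, 60.8, 102.6]
ee_rot: [0.698, 0.716, 0.0, 0.0]
wrist_force: [-0.1, 0.4, -0.4]
finger_gap: 18.3
grasp_force: 78.5
```

```bash
python3 - <<'E'
from h import *
st()
ims=[]
for c,x0,y0 in(("scene",254,50),("side",206,70)):
    p=arm.snapshot(c)
    ims.append(cv2.resize(p["pixels"][y0:y0+120,x0:x0+120,::-1],(400,400),interpolation=cv2.INTER_CUBIC))
cv2.imwrite("pics/c6.png",np.hstack(ims))
E
```

```text
{'t': 8.483, 'eef_pos': [481.534, 60.776, 102.557], 'ee_rot': [0.698, 0.716, 0.0, 0.0], 'wrist_force': [-0.092, 0.388, -0.427], 'finger_gap': 18.267, 'grasp_force': 78.47}
```

View pics/c6.png

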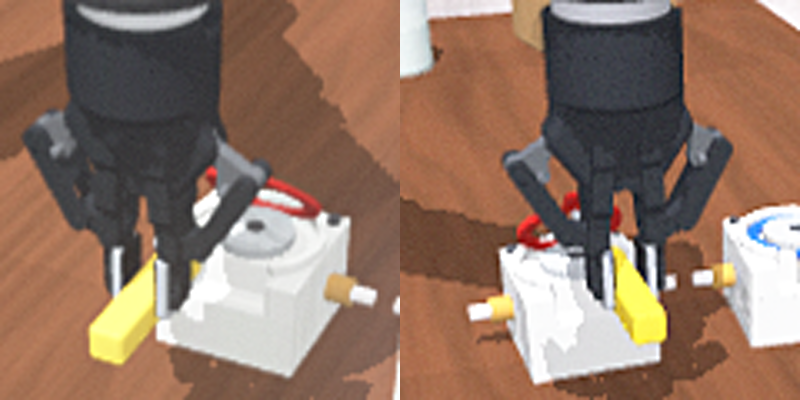

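The ring is clearly raised in both views, and blue is untouched. I withdraw straight back.

Emit:
drive_tool:
  targets:
    - [-0.003, 0, 0.002, 0, 0, 0, 1]
    - [-0.027, 0, 0, 0, 0, 0, 1]
    - [-0.03, 0, 0, 0, 0, 0, 1]
    - [-0.03, 0, 0, 0, 0, 0, 1]
    - [-0.0385, -0.008, 0.009, 0, 0, 0, 1]
    - [-0.0385, -0.008, 0.009, 0, 0, 0, 1]
    - [-0.0385, -0.008, 0.009, 0, 0, 0, 1]
    - [-0.0385, -0.008, 0.009, 0, 0, 0, 1]
    - [0, 0, 0, 0, 0, -5.8, 1]
    - [0, 0, 0, 0, 0, 0, 1]

```text
t: 9.42
eef_pos: [453.8, -187.3, 63.4]
ee_rot: [0.661, 0.75, -0.001, -0.0]
wrist_force: [0.2, 0.4, -1.0]
finger_gap: 17.8
grasp_force: 78.5
```

```bash
python3 - <<'E'
from h import *
np.set_printoptions(precision=3,suppress=True)
s=st(); M=R.from_quat(s["ee_rot"]).as_matrix()
print(M, M.T@(np.array([456.2,-184.2,10])-s["eef_pos"]))
ims=[]
for c,x0,y0 in(("scene",254,50),("side",206,70)):
    p=arm.snapshot(c)
    for r in arm.landmark_of(p,"red_end")[:1]: print(c,r["score"],w(p,r["point"]))
    ims.append(cv2.resize(p["pixels"][y0:y0+120,x0:x0+120,::-1],(400,400),interpolation=cv2.INTER_CUBIC))
cv2.imwrite("pics/c7.png",np.hstack(ims))
E
```

```text
{'t': 9.417, 'eef_pos': [453.819, -187.344, 63.434], 'ee_rot': [0.661, 0.75, -0.001, -0.0], 'wrist_force': [0.233, 0.379, -0.957], 'finger_gap': 17.819, 'grasp_force': 78.462}
[[-0.125  0.992 -0.002]
 [ 0.992  0.125 -0.001]
 [-0.001 -0.002 -1.   ]] [ 2.85   2.85  53.428]
scene 0.47 [481.416 177.733 122.252]
side 0.55 [479.597 178.232 122.559]
```

View pics/c7.png

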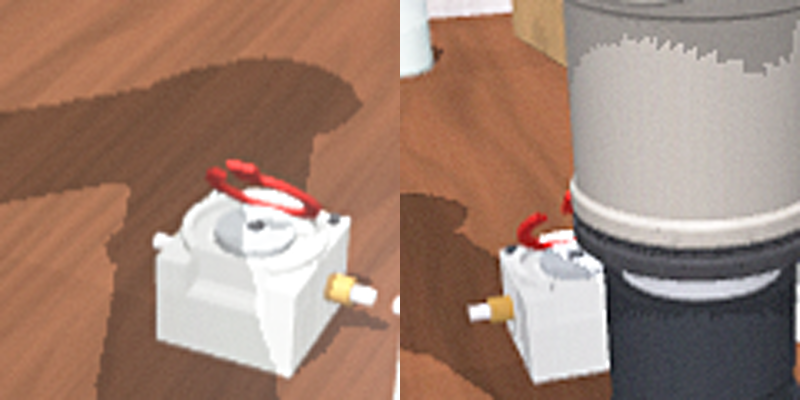

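The red ring stands alone at about 45° (lug at z ≈ 122). Now I lay the pick down.

Emit:
drive_tool:
  targets:
    - [0.0028, 0.0028, 0.015, 0, 0, 0, 1]
    - [0, 0, 0.02, 0, 0, 0, 1]
    - [0, 0, 0.012, 0, 0, 0, 1]
    - [0, 0, 0.005, 0, 0, 0, 1]
    - [0, 0, 0.002, 0, 0, 0, 1]
    - [0, 0, 0, 0, 0, 0, 1]
    - [0, 0, 0, 0, 0, 0, 1]

```text
t: 10.2
eef_pos: [458.2, -181.2, 10.7]
ee_rot: [0.661, 0.75, 0.0, 0.0]
wrist_force: [0.1, 0.2, -0.9]
finger_gap: 18.1
grasp_force: 78.5
```

Emit:
drive_tool:
  targets:
    - [0, 0, 0.0012, 0, 0, 0, 1]
    - [0, 0, 0.001, 0, 0, 0, 1]
    - [0, 0, 0, 0, 0, 0, 1]
    - [0, 0, 0, 0, 0, 0, 1]

```text
t: 10.53
eef_pos: [458.4, -181.2, 8.5]
ee_rot: [0.661, 0.75, 0.0, 0.0]
wrist_force: [-0.0, 1.1, 6.0]
finger_gap: 18.1
grasp_force: 79.3
```

Emit:
drive_tool:
  targets:
    - [0, 0, 0, 0, 0, 0, 0.5]
    - [0, 0, 0, 0, 0, 0, 0.5]
    - [0, 0, 0, 0, 0, 0, 0.5]
    - [0, 0, 0, 0, 0, 0, 0.5]
    - [0, 0, -0.01, 0, 0, 0, 0.5]
    - [0, 0, -0.03, 0, 0, 0, 0.5]
    - [0, 0, -0.04, 0, 0, 0, 0.5]
    - [0, 0, -0.04, 0, 0, 0, 0.5]
    - [0, 0, 0, 0, 0, 0, 0.5]
    - [0, 0, 0, 0, 0, 0, 0.5]

```text
t: 11.37
eef_pos: [459.2, -181.0, 130.4]
ee_rot: [0.661, 0.75, 0.002, 0.001]
wrist_force: [-0.4, -0.1, -1.0]
finger_gap: 42.6
grasp_force: 0.0
```

```bash
python3 - <<'E'
from h import *
st()
a=arm.snapshot("scene"); b=arm.snapshot("wrist")
for c,p in(("scene",a),("wrist",b)):
    for r in arm.landmark_of(p,"pick_grip")[:1]: print(c,r["score"],w(p,r["point"]))
cv2.imwrite("pics/c8.png",np.hstack([a["pixels"][:,130:490,::-1],b["pixels"][:,150:590,::-1]]))
E
```

```text
{'t': 11.367, 'eef_pos': [459.203, -181.048, 130.365], 'ee_rot': [0.661, 0.75, 0.002, 0.001], 'wrist_force': [-0.45, -0.072, -1.022], 'finger_gap': 42.576, 'grasp_force': 0.0}
scene 0.75 [ 456.66339268 -179.04219842   16.68475309]
wrist 0.63 [ 454.58931458 -183.08762876   13.39762892]
```

View pics/c8.png

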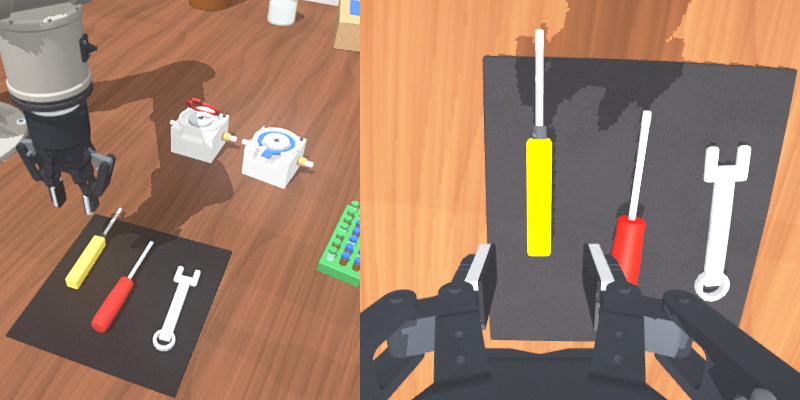

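The pick lies flat on the mat, with its handle at (538,195) in the right half of the picture. The red ring is up at (203,107) and blue is seated at (275,142) in the left half. The gripper is clear of everything.

```bash
python3 -c "
from cell import arm
print(arm.finish_job())"
```

```text
the job is handed in; nothing more can be done
None
```

The job is handed in: the red ring stands at about 45°, the blue ring is still seated, and the pick is back on the mat and released; it took about 11.5 s.

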